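Swing the drinks dispenser round to the blue cup and lock it

ROBOT

A 6-joint arm with a two-finger parallel gripper is mounted at the origin on the work surface. World frame = base frame: x ahead of the robot, y to its left, z up, the work surface at z = 0. Lengths are in mm, angles in rad, forces in N, time in s.
With the tool pointing down it reaches from about 300 to 875 mm from the base axis. Payload 6.4 kg.
Tool frame: the origin (TCP) lies midway between the tips of the shut fingers; the grasp point (between the pads) lies 19 mm behind it; z points along the fingers, y is the line along which they close (so a half turn about z gives the same grasp; the last joint's range is limited). The gripper opens to 85 mm and grips with 20 to 120 N. Pads are 22 mm wide; open, the fingers measure 114 mm over their backs; the gripper's body (76 mm by 85 mm) begins 54 mm behind the grasp point. The pads swing forward as they close: fully open they stand 13 mm farther back than shut.
Start: joints at [-0.206, 0.181, 1.607, -0, 1.354, -0.206], TCP at [575.014, 0.015, 231.288] pointing down, gripper open.
Joint ranges: [-2.99, 2.99], [-0.89, 2.07], [0.3, 2.58], [-1.14, 4.28], [0, 2.63], [-3.12, 3.12]. Speed limits (rad/s): [2.57, 2.57, 3.01, 3.14, 3.14, 3.14].

INTERFACE

Orientations are given as a unit quaternion [w, x, y, z].
In Python, from bench import sensors, cams, env gives the robot as it stands.
- The arm moves only by the shell command python3 -m pendant 'ROWS' [FORCE]. ROWS is JSON, one flat list of numbers, 5 for each row, row after row: the closure, from 0 (fully open) to 1 (shut), then the shift along the tool's x, y, z in cm, then the turn about the tool's z in rad. In form: [gripper, dx, dy, dz, twist, gripper, dx, dy, dz, twist, ...]. A call has 1 to 5 rows; each row shifts and turns the commanded pose from where the row before left it, along the tool's axes as they then stand; what a row does not reach is not made up. A row lasts 1/10 s, in which the tool goes at most 50 mm and 8.59 degrees, less where a joint would pass 70% of its speed; a pose out of reach is approached as far as the arm can. A call with a gripper value outside its range is refused whole. The fingers move at their own pace and stop on an object; FORCE is the grip in N (left out, the last holds). Time passes only in rows, so rows that do not move let the fingers close. It gives the time, the measured TCP pose, the force, the opening and the grip force at its end, in the units of the state.
- sensors.get_state(): the state, without advancing time (a new reading comes with each control period).
- cams.read_camera(name): name is "scene" or "side" or "wrist"; returns a dict with "frame" (420x560x3 uint8, blue, green, red), "z_map" (420x560 float32, mm along the optical axis (not along the pixel's ray), 0 where there is no reading), "mtx" (3x3 intrinsics, pixels), "xyz" and "attitude" of the camera in the world. Camera axes: x right, y up, looking along -z (the intrinsics and any distortion apply to the point x, -y, -z); pixel columns grow to the right and rows downward; lengths in mm; the calibration is good to about 2 mm. The wrist camera is an equidistant fisheye: a pixel r from the principal point sees the ray r / f radians off the axis. A picture is of the moment at which its call begins.
- env.job_done(): hands the job in; it is judged then, once.
The state is a dict: "time": time; "joint_positions": joint angles; "qd": joint speeds; "tau": joint torques, N m; "ee_pos": TCP position; "eef_rot": TCP orientation; "wrist_force": force on the tool from outside, world axes, zero at the start; "torque": the same for the moment, N m; "opening": finger opening in mm; "finger_force": force on a finger pad.
Only numpy, scipy, OpenCV 4.12 (cv2) and the standard library are available. Lean on these libraries where they do the work, as an engineer would, in place of code of your own. Each camera call takes 0.05 s, during which the arm holds its last target. There are 200 camera calls.

TASK

The blue cup is the next to be filled. Draw up the spring pin of the drinks dispenser's swivel stand by its red knob, swing the dispenser round until its spout is over the blue cup, let the pin drop fully into the hole there, and let go. Leave all the cups and the bowl stack standing where they are.

Things in the scene. Friction and masses are not known exactly. Their poses are not given: they have to be found in the camera images.
- stand: Round aluminium base plate, 380 mm across, 20 mm thick, fixed to the counter. Origin: centre of its underside, on the swivel axis. On its -x side (robot's side) five holes, 14 mm wide, brass-rimmed: hole at angle a is at (-160 cos a, -160 sin a) mm, a = -64, -32, 0, 32, 64 degrees. Opposite, five cup places at (135 cos a, 135 sin a) mm; the middle one is empty, the others hold cups.
- swivel (a joint): Angle of the dispenser on its stand in rad, counter-clockwise from above; 0 at the start: pin in the middle hole, spout over the empty middle place. At the hole of angle a it reads a (-1.117, -0.559, 0, 0.559, 1.117). Stops at -1.4 and 1.4. It turns only with the pin drawn, with light friction (1 to 2 N at the knob), and stays where it is left.
- index_pin (a joint): Height in m by which the pin is drawn straight up: 0 fully down in a hole, 0.028 at the upper stop. It reaches 14 mm into the plate: draw it more than 15 mm to clear (20 mm is comfortable). A spring pushes it down with 5 N when down, 8 N when drawn, so it must be held up. Its round tip finds a hole from within about 4 mm; let go between holes, it rests on the plate.
- knob_grip (a point): Middle of the red knob on top of the pin: an upright cylinder, 36 mm in diameter, 44 mm high, on the end of a grey arm 160 mm from the swivel axis. Point on its axis, 25 mm above its underside; with the pin down 75 mm above the counter, arm and collar below up to 44 mm. Moves with pin and dispenser. Nearest tall thing: the steel dispenser body, 66 mm radius about the swivel axis, 210 mm high.
- spout_tip (a point): Lower end of the dispenser's spout, 135 mm from the swivel axis, opposite the knob, 125 mm above the counter (20 mm above the cups' rims).
- blue_cup: Blue open cup without handle, 62 mm in diameter at the rim, 85 mm high, standing loose on one of the cup places of the stand. Origin: centre of its underside (20 mm above the counter).
- white_cup_1: White cup of the same size and shape, on another cup place. To be left alone. Origin: centre of its underside.
- white_cup_2: White cup, as white_cup_1.
- white_cup_3: White cup, as white_cup_1.
- bowl_stack: Stack of white bowls on the counter to the left, 138 mm across and about 100 mm high. To be left alone. Origin: centre of its underside.
Things that resemble listed ones, but are neither listed nor needed, are in the scene too. There is more than one size of the blue_cup; the one meant has the size given above.

How it is judged:
By the outcome, as a careful person would: the job done as asked, in the order asked, and still so for the second after the job is handed in, with the robot touching nothing.
It also fails if it takes over 38 s, if anything falls off the work surface, if the arm or the gripper's body presses on something with over 40 N, if the wrist force passes 120 N, or if a joint passes its speed limit or range.

## Working session

There is one attempt and no reset: what is moved stays moved. The work goes in short steps, Python scripts to look and compute and a shell command to move; the robot and the scene stay as the last step left them, time stands still between calls to the robot, and variables do not carry over. Pictures are saved under pics/ and viewed, at most 10 in all, crops included, and the job is handed in when it is done.

```bash
mkdir -p pics; cat > h.py <<'E'
import numpy as np, cv2
from scipy.spatial.transform import Rotation as R
from bench import sensors, cams, env
def rot(a):
    a=np.array(a,float)
    return a if a.shape==(3,3) else R.from_quat([a[1],a[2],a[3],a[0]]).as_matrix()
def cam(n):
    c=cams.read_camera(n); c['R']=rot(c['attitude']); return c
def ray(c,u,v):
    K=np.array(c['mtx']); d=np.array([(u-K[0,2])/K[0,0],-(v-K[1,2])/K[1,1],-1.])
    return c['R']@d
def onz(c,u,v,z):
    d=ray(c,u,v); o=np.array(c['xyz']); return o+d*(z-o[2])/d[2]
def pt(c,u,v):
    return np.array(c['xyz'])+ray(c,u,v)*c['z_map'][int(v),int(u)]
E
python3 - <<'E'
from h import *
for n in('scene','side'):
    c=cam(n); cv2.imwrite(f'pics/{n}0.png',c['frame']); print(n,c['xyz'],c['attitude'],c['mtx'])
    hsv=cv2.cvtColor(c['frame'],cv2.COLOR_BGR2HSV); h,s,v=cv2.split(hsv)
    for nm,m in(('red',((h<8)|(h>172))&(s>130)&(v>60)),('blue',(h>95)&(h<130)&(s>110)&(v>50))):
        k,l,st,ce=cv2.connectedComponentsWithStats(m.astype(np.uint8))
        for i in range(1,k):
            if st[i,4]>30: print(nm,st[i],ce[i].round(),pt(c,*ce[i]).round())
E
```

```text
scene [1075.9073142  -280.28609931 1033.2942857 ] [0.86970647 0.26158973 0.11608651 0.40212609] [[500.94796332   0.         290.51947929]
 [  0.         500.94796332 206.20508983]
 [  0.           0.           1.        ]]
blue [378 172  18  24 333] [386. 183.] [678. 384.  21.]
blue [393 198  20  24 349] [402. 209.] [756. 361.  17.]
blue [292 221   9  23  49] [297. 235.] [678.  88.  96.]
blue [239 224  47  31 218] [262. 247.] [654.  10.  98.]
blue [310 236  30  41 946] [323. 255.] [730. 124.  34.]
side [ 399.24488642 -678.44154423  749.7512715 ] [ 0.8832614   0.44571949 -0.06191603 -0.13171881] [[502.18997841   0.         283.92367495]
 [  0.         502.18997841 220.47400236]
 [  0.           0.           1.        ]]
red [195 253  19  26 384] [204. 266.] [458.  83.  88.]
blue [269 186  13  13  80] [274. 192.] [678. 352.  49.]
blue [304 191   9  14  75] [307. 197.] [760. 331.  33.]
blue [321 219  27  10 190] [333. 224.] [747. 130.  93.]
blue [324 238  21  26 410] [334. 250.] [733.  81.  61.]
```

View pics/scene0.png

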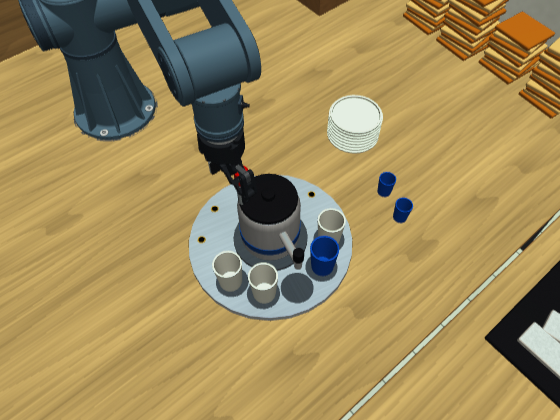

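View pics/side0.png

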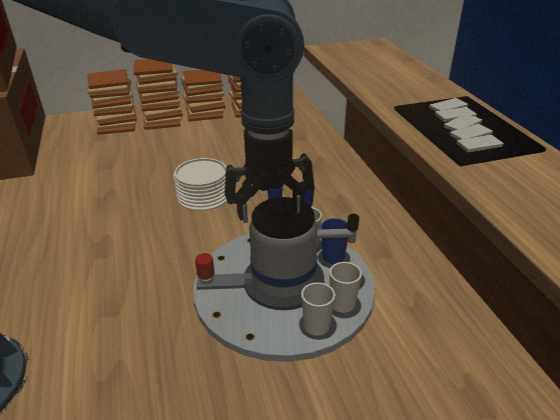

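Scene view: the blue cup candidates are the large one on the stand (323,255) and two small ones on the counter (386,183), (402,209). The one on the stand beside the empty place (297,288) fits. The knob is at (204,266) in the side view.

```bash
cat > m.py <<'E'
from h import *
def cloud(c):
    K=np.array(c['mtx']);v,u=np.mgrid[:420,:560]
    d=np.stack([(u-K[0,2])/K[0,0],-(v-K[1,2])/K[1,1],-np.ones(u.shape)],-1)
    return np.array(c['xyz'])+(d@c['R'].T)*c['z_map'][...,None]
def masks(c):
    h,s,v=cv2.split(cv2.cvtColor(c['frame'],cv2.COLOR_BGR2HSV))
    return ((h<8)|(h>172))&(s>130)&(v>60),(h>95)&(h<130)&(s>110)&(v>50),(s<70)&(v>90)
E
python3 - <<'E'
from m import *
for n in('scene','side'):
    c=cam(n);P=cloud(c);r,b,g=masks(c);ok=c['z_map']>0
    near=np.hypot(P[...,0]-620,P[...,1]-70)<300
    pl=g&ok&near&(abs(P[...,2]-20)<4)
    l=cv2.connectedComponentsWithStats(cv2.morphologyEx(pl.astype(np.uint8),cv2.MORPH_CLOSE,np.ones((5,5))))
    i=1+np.argmax(l[2][1:,4]); q=P[pl&(l[1]==i)][:,:2].astype(np.float32)
    print(n,'plate',cv2.minEnclosingCircle(q),q.min(0),q.max(0),len(q))
    lid=ok&near&(P[...,2]>195)&(P[...,2]<215)&(c['frame'].max(2)<60); q=P[lid][:,:2]
    if len(q): print('lid',cv2.minEnclosingCircle(q.astype(np.float32)),len(q))
    big=b&ok&(np.hypot(P[...,0]-735,P[...,1]-105)<60); q=P[big]
    rim=q[q[:,2]>98]; print('blue',cv2.minEnclosingCircle(rim[:,:2].astype(np.float32)),q[:,2].max(),len(rim))
    q=P[r&ok&(abs(P[...,0]-470)<40)&(abs(P[...,1]-80)<40)]
    if len(q): t=q[q[:,2]>94]; print('knob',q.min(0),q.max(0),len(t),t.mean(0))
c=cam('side'); K=c['frame'][210:360,170:390]; cv2.imwrite('pics/crop.png',cv2.resize(K,None,fx=3.4,fy=3.4,interpolation=2))
E
```

```text
scene plate ((617.0756225585938, 63.50807571411133), 190.8483428955078) [ 426.49963 -126.82404] [805.93866 251.12305] 7104
lid ((616.893310546875, 61.53870391845703), 59.34483337402344) 1463
blue ((744.9716186523438, 106.34370422363281), 31.014833450317383) 109.64170937088659 211
knob [453.34088633  82.90591796  60.51413029] [471.54152045 118.51082248  96.8813786 ] 12 [463.71028226  97.20063513  95.21033065]
side plate ((614.1677856445312, 60.18033981323242), 189.0723876953125) [ 425.62634  -127.932594] [801.6128 135.3669] 6495
lid ((613.017333984375, 59.609737396240234), 59.28471755981445) 817
blue ((742.8553466796875, 111.01671600341797), 28.358537673950195) 106.2702888584497 70
knob [442.42472794  80.53461747  49.55048962] [475.54050904 117.96762743  96.05537363] 18 [456.49455312  94.8542029   94.59783179]
```

View pics/crop.png

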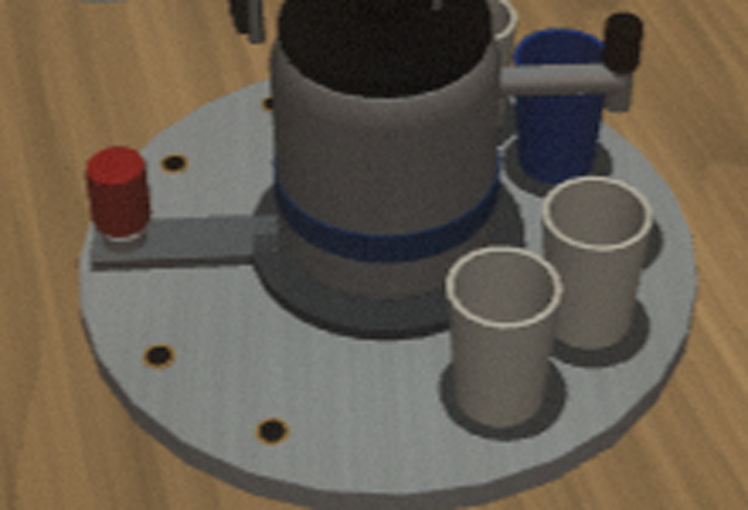

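Crop: the knob (118,190) sits at the middle hole. The two holes on the -y side are at (159,355) and (272,430). The full-size blue cup (558,110) is next to the empty place the spout points at. The axis is about (615,62) and the knob about (460,99), at the expected 160 mm radius. The blue cup lies at +33° from the spout, so I'm going for the +32° hole (swivel 0.559).

```bash
cat > go.py <<'E'
from h import *
import sys
s=sensors.get_state(); T=rot(s['eef_rot']); p=np.array(s['ee_pos'])
t=np.array([float(a) for a in sys.argv[1:4]])
print(s['time'],p.round(1),'tool axes(cols)\n',T.round(3),'\nF',np.round(s['wrist_force'],1),'open',s['opening'],s['finger_force'],'\nshift cm',(T.T@(t-p)/10).round(2))
E
python3 go.py 460 99 165
```

```text
0.25 [5.748e+02 1.000e-01 2.309e+02] tool axes(cols)
 [[-0.     1.    -0.001]
 [ 1.     0.     0.   ]
 [ 0.    -0.001 -1.   ]] 
F [ 0.3 -0.3  0.2] open 85.48278469780044 0.0 
shift cm [  9.89 -11.47   6.6 ]
```

```bash
python3 -m pendant '[0,2.5,-3,0,0, 0,2.5,-3,0,0, 0,2.5,-3,2,0, 0,2.4,-2.5,2.3,0, 0,0,0,2.3,0]' 40; python3 -m pendant '[0,0,0,0,0.12,0,0,0,0,0.12,0,0,0,0,0,0,0,0,0,0]'; python3 - <<'E'
from h import *
c=cam('wrist'); cv2.imwrite('pics/w1.png',c['frame']); print(c['mtx'],c['xyz'])
h,s,v=cv2.split(cv2.cvtColor(c['frame'],cv2.COLOR_BGR2HSV))
m=((h<8)|(h>172))&(s>130)&(v>50)
k,l,st,ce=cv2.connectedComponentsWithStats(m.astype(np.uint8)); K=np.array(c['mtx'])
def fray(u,v):
    d=np.array([u-K[0,2],v-K[1,2]])/K[0,0]; th=np.hypot(*d); d=d/th*np.sin(th)
    return c['R']@np.array([d[0],-d[1],-np.cos(th)])
for i in range(1,k):
    if st[i,4]>80:
        # top face = bright part of knob
        q=v[l==i]; print(st[i],ce[i].round(1),np.percentile(q,[5,25,50,75,95]))
        d=fray(*ce[i]); o=np.array(c['xyz']); print([ (o+d*(z-o[2])/d[2]).round(1) for z in(94,75)])
E
python3 go.py 460 99 56
```

```text
time: 0.75
ee_pos: [457.0, 101.5, 164.5]
eef_rot: [-0.001, 0.706, 0.708, -0.0]
wrist_force: [0.9, -0.8, -0.7]
opening: 85.3
finger_force: 0.0
time: 1.15
ee_pos: [460.1, 99.0, 165.4]
eef_rot: [0.0, 0.786, 0.619, 0.0]
wrist_force: [-1.0, -0.2, -0.9]
opening: 85.4
finger_force: 0.0
[[325.1922621    0.         281.02040169]
 [  0.         325.1922621  208.29880594]
 [  0.           0.           1.        ]] [478.37159476 177.33163716 308.05927602]
[ 256  183   49   59 2213] [280.1 212.5] [ 92. 161. 208. 212. 218.]
[array([461. , 107.2,  94. ]), array([459.4, 101. ,  75. ])]
1.2 [460.1  99.  165.4] tool axes(cols)
 [[ 0.235  0.972  0.   ]
 [ 0.972 -0.235  0.   ]
 [ 0.     0.    -1.   ]] 
F [-0.4  0.1  0. ] open 85.22144125373175 0.0 
shift cm [-0.   -0.02 10.94]
```

View pics/w1.png

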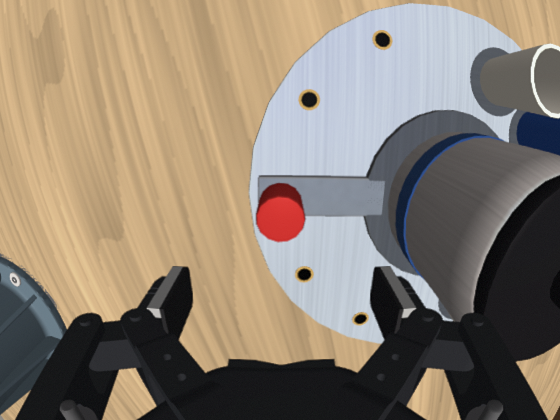

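Wrist view: knob top face at about (280,218), target hole candidate (309,99), second hole (382,40), the opposite holes (304,274) and (361,319). The fingers straddle the knob.

```bash
python3 - <<'E'
from h import *
c=cam('wrist');K=np.array(c['mtx']);f=c['frame']
h,s,v=cv2.split(cv2.cvtColor(f,cv2.COLOR_BGR2HSV))
m=(((h<8)|(h>172))&(s>130)&(v>190)).astype(np.uint8)
k,l,st,ce=cv2.connectedComponentsWithStats(m);i=1+np.argmax(st[1:,4])
cn=cv2.findContours((l==i).astype(np.uint8),0,1)[0][0]; (a,b),r=cv2.minEnclosingCircle(cn); print(a,b,r)
def onf(u,v,z):
    d=np.array([u-K[0,2],v-K[1,2]])/K[0,0]; th=np.hypot(*d); d=d/th*np.sin(th)
    d=c['R']@np.array([d[0],-d[1],-np.cos(th)]);o=np.array(c['xyz']);return (o+d*(z-o[2])/d[2])[:2]
kn=onf(a,b,94);print('knob',kn)
H=np.array([onf(*q,20) for q in((382,40),(309,99),(304,274),(361,319))]);print(H.round(1))
# circle through holes
A=np.c_[2*H,np.ones(4)];x=np.linalg.lstsq(A,(H**2).sum(1),rcond=None)[0];C=x[:2];print('axis',C,np.sqrt(x[2]+C@C))
ang=lambda p:np.degrees(np.arctan2(*(C-p)[::-1]));print([ang(p).round(1) for p in H],'knob',ang(kn),np.hypot(*(kn-C)))
E
python3 go.py 460 99 56
```

```text
280.11663818359375 219.24215698242188 23.050704956054688
knob [459.85361563 102.34366063]
[[581.6 219.1]
 [504.  178.3]
 [463.   13.3]
 [513.3 -61.1]]
axis [615.05584263  62.66046831] 160.10122968653036
[np.float64(-77.9), np.float64(-46.2), np.float64(18.0), np.float64(50.6)] knob -14.342504885464523 160.19515291982736
1.25 [460.1  99.  165.4] tool axes(cols)
 [[ 0.236  0.972  0.   ]
 [ 0.972 -0.236 -0.   ]
 [ 0.     0.    -1.   ]] 
F [ 1.3  0.1 -1. ] open 85.91368281069492 0.0 
shift cm [ 0.   -0.02 10.94]
```

```bash
python3 -m pendant '[0,0.23,-0.08,3,0, 0,0,0,3,0, 0,0,0,2.7,0, 0,0,0,1.8,0, 0,0,0,0.6,0]'; python3 -m pendant '[0.3,0,0,0,0, 0.5,0,0,0,0, 0.8,0,0,0,0, 0.8,0,0,0,0, 0.8,0,0,0,0]' 50; python3 -m pendant '[0.8,0,0,0,0, 0.8,0,0,0,0, 0.8,0,0,0,0]';python3 go.py 460 101 77
```

```text
time: 1.75
ee_pos: [458.3, 101.4, 52.4]
eef_rot: [-0.001, 0.786, 0.618, -0.001]
wrist_force: [0.5, -0.8, -0.4]
opening: 85.5
finger_force: 0.0
time: 2.25
ee_pos: [460.2, 101.6, 55.7]
eef_rot: [0.0, 0.787, 0.617, 0.0]
wrist_force: [-3.7, 0.8, 7.0]
opening: 34.8
finger_force: 49.2
time: 2.55
ee_pos: [460.2, 101.6, 55.7]
eef_rot: [0.0, 0.787, 0.618, 0.0]
wrist_force: [-3.2, 0.6, 7.2]
opening: 34.6
finger_force: 49.2
2.55 [460.2 101.6  55.7] tool axes(cols)
 [[ 0.237  0.971  0.001]
 [ 0.971 -0.237  0.   ]
 [ 0.     0.001 -1.   ]] 
F [-3.2  0.6  7.2] open 34.58967815494609 49.2049366235733 
shift cm [-0.06 -0.01 -2.13]
```

```bash
python3 -m pendant '[0.8,0,0,-0.6,0, 0.8,0,0,-0.8,0, 0.8,0,0,-0.8,0, 0.8,0,0,0,0, 0.8,0,0,0,0]'; python3 - <<'E'
from h import *
import math
s=sensors.get_state();p=np.array(s['ee_pos'])
C=np.array([615.06,62.66]);n=16
phi0=math.atan2(*(C-p[:2])[::-1]);print(math.degrees(phi0),np.hypot(*(p[:2]-C)))
# 16 equal steps of the arc in tool axes (row shift in old tool frame, y=radially inward), total to +18.1
d=math.radians(18.1)-phi0;print('total',d,'per step',d/n)
for f in(0,1): # shift in frame at step start: tangential, radial
    a=d/n; print(160*np.sin(a)/10,160*(1-np.cos(a))/10)
E
python3 go.py 463 13 77
```

```text
time: 3.05
ee_pos: [460.1, 101.4, 76.5]
eef_rot: [0.0, 0.787, 0.617, 0.0]
wrist_force: [3.7, 0.3, -8.5]
opening: 35.0
finger_force: 50.8
-14.04316746281237 159.770400632275
total 0.5610041042459879 per step 0.035062756515374244
0.5608891618611164 0.00983416758579203
0.5608891618611164 0.00983416758579203
3.05 [460.1 101.4  76.5] tool axes(cols)
 [[ 0.238  0.971  0.001]
 [ 0.971 -0.238 -0.   ]
 [ 0.     0.001 -1.   ]] 
F [ 3.7  0.3 -8.5] open 35.00559101762637 50.80970048904419 
shift cm [-8.52  2.39 -0.05]
```

```bash
R5='x'; python3 -m pendant '[0.8,-0.56,0.01,0,-0.035, 0.8,-0.56,0.01,0,-0.035, 0.8,-0.56,0.01,0,-0.035, 0.8,-0.56,0.01,0,-0.035, 0.8,-0.56,0.01,0,-0.035]'; python3 -m pendant '[0.8,-0.56,0.01,0,-0.035, 0.8,-0.56,0.01,0,-0.035, 0.8,-0.56,0.01,0,-0.035, 0.8,-0.56,0.01,0,-0.035, 0.8,0,0,0,0]'; python3 - <<'E'
from h import *
import math
s=sensors.get_state();p=np.array(s['ee_pos']);C=np.array([615.06,62.66])
print(math.degrees(math.atan2(*(C-p[:2])[::-1])),np.hypot(*(p[:2]-C)))
E
```

```text
time: 3.55
ee_pos: [455.5, 73.7, 75.9]
eef_rot: [-0.0, 0.729, 0.684, 0.0]
wrist_force: [2.5, 1.0, -7.9]
opening: 35.1
finger_force: 50.8
time: 4.05
ee_pos: [455.4, 51.1, 75.8]
eef_rot: [-0.0, 0.68, 0.733, -0.0]
wrist_force: [2.2, 0.4, -7.8]
opening: 35.0
finger_force: 50.8
4.129759929706092 160.1232598535819
```

```bash
python3 -m pendant '[0.8,-0.56,0.01,0,-0.035, 0.8,-0.56,0.01,0,-0.035, 0.8,-0.56,0.01,0,-0.035, 0.8,-0.56,0.01,0,-0.035, 0.8,-0.56,0.01,0,-0.035]'; python3 -m pendant '[0.8,-0.56,0.01,0,-0.035, 0.8,-0.56,0.01,0,-0.035, 0.8,0,0,0,0, 0.8,0,0,0,0]'; python3 - <<'E'
from h import *
import math
s=sensors.get_state();p=np.array(s['ee_pos']);C=np.array([615.06,62.66])
print(math.degrees(math.atan2(*(C-p[:2])[::-1])),np.hypot(*(p[:2]-C)))
c=cam('wrist');cv2.imwrite('pics/w2.png',c['frame'])
E
```

```text
time: 4.55
ee_pos: [459.5, 24.1, 75.7]
eef_rot: [-0.001, 0.613, 0.79, -0.0]
wrist_force: [0.8, 0.2, -8.3]
opening: 35.2
finger_force: 50.9
time: 4.95
ee_pos: [462.5, 13.3, 75.8]
eef_rot: [-0.001, 0.586, 0.81, -0.0]
wrist_force: [-1.2, -0.3, -8.7]
opening: 35.0
finger_force: 50.9
17.912253875354786 160.33689821111267
```

View pics/w2.png

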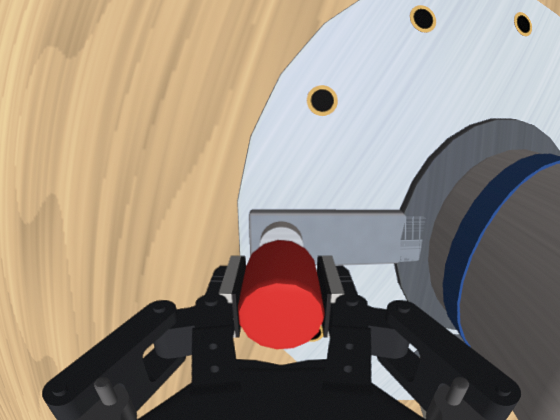

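The knob is held and drawn (silver shank visible at (280,235)). Three holes show above it, (322,100), (423,18), (522,23), and one below at (316,335), so it is at the +32° hole. Lowering.

```bash
python3 -m pendant '[0.8,0,0,0.5,0, 0.8,0,0,0.5,0, 0.8,0,0,0.4,0, 0.8,0,0,0.4,0, 0.8,0,0,0.3,0]'; python3 -m pendant '[0.8,0,0,0.1,0, 0.8,0,0,0,0, 0.8,0,0,0,0]'
```

```text
time: 5.5
ee_pos: [463.0, 12.9, 55.5]
eef_rot: [-0.0, 0.585, 0.811, -0.001]
wrist_force: [-17.3, -4.0, 30.2]
opening: 35.0
finger_force: 54.8
time: 5.8
ee_pos: [463.0, 12.5, 55.6]
eef_rot: [-0.0, 0.585, 0.811, -0.001]
wrist_force: [-13.2, -2.1, 13.7]
opening: 35.0
finger_force: 53.4
```

The pin is back at its seated height (55.6 vs 55.7). Now releasing.

```bash
python3 -m pendant '[0.3,0,0,0,0, 0,0,0,0,0, 0,0,0,0,0, 0,0,0,0,0, 0,0,0,0,0]'; python3 -m pendant '[0,0,0,-2,0, 0,0,0,-3,0, 0,0,0,-3,0, 0,0,0,-3,0, 0,0,0,-2,0]'; python3 -m pendant '[0,0,-3,0,0, 0,0,-3,0,0, 0,0,0,0,0, 0,0,0,0,0]'; python3 - <<'E'
from m import *
import math
c=cam('side');s=cam('scene');C=np.array([615.06,62.66])
cv2.imwrite('pics/end.png',np.hstack([cv2.resize(x['frame'][140:360,150:420],(400,326)) for x in(c,s)]))
P=cloud(c);r,b,g=masks(c);q=P[r&(c['z_map']>0)&(abs(P[...,0]-463)<40)&(abs(P[...,1]-13)<40)]
print('knob',q.min(0),q.max(0),np.percentile(q[:,2],97))
E
```

```text
time: 6.3
ee_pos: [463.7, 13.0, 54.4]
eef_rot: [0.0, 0.585, 0.811, 0.0]
wrist_force: [-0.2, -0.0, -0.0]
opening: 85.3
finger_force: 0.0
time: 6.8
ee_pos: [464.2, 12.9, 186.6]
eef_rot: [0.001, 0.585, 0.811, 0.001]
wrist_force: [-0.3, -0.7, -0.2]
opening: 85.4
finger_force: 0.0
time: 7.2
ee_pos: [406.6, -6.0, 184.6]
eef_rot: [0.001, 0.586, 0.81, 0.0]
wrist_force: [-0.2, -0.3, 0.5]
opening: 85.6
finger_force: 0.0
knob [446.01528392  -8.05361446  51.03582344] [479.25153203  29.6360273   95.52069657] 94.40914557778369
```

View pics/end.png

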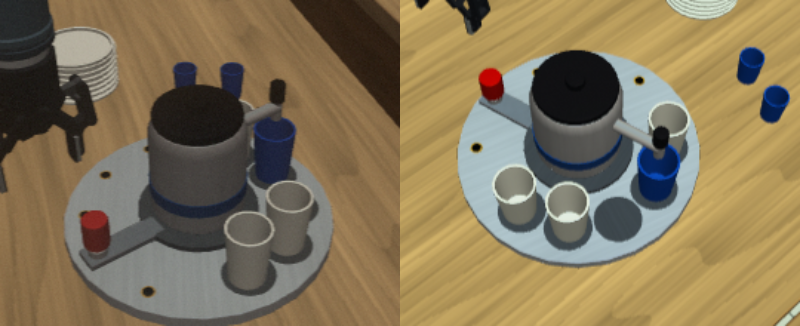

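The spout (660,145 in the right half) is over the blue cup. The knob (95,230) is at its seated height, 51–95 mm, and the cups and bowls are unmoved.

```bash
python3 -c "from bench import env; print(env.job_done())"
```

```text
the job is handed in; nothing more can be done
None
```

The dispenser's spout is over the blue cup with the pin down in the +32° hole and the knob released; the cups and bowl stack were left standing, and the job was handed in after about 7 s of robot time.

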